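Shut and lock the terminal box with its quarter-turn fastener

TASK

Shut the cover of the grey terminal box and lock it with the loose quarter-turn fastener from the wooden block: line its cross-bar up with the keyhole, push it fully home and give it a quarter turn, either way, so that the wing ends square across the keyhole's arms. Let go and leave the other things on the bench where they are.

Things in the scene. Friction and masses are not known exactly. Their poses are not given: they have to be found in the camera images.
- fastener_grip (a point): loose quarter-turn fastener, 0.15 kg, upright in the wooden block. This point: middle of its black wing grip, 62 mm long along x, 12 mm thick along y, 34 mm high (17 mm below to 17 mm above this point); z points up along the shank. The collar's underside lies 28 mm, the cross-bar's centre line 54 mm and the tip 62 mm below this point.
- fastener: the same fastener; origin at the centre of the underside of its steel collar (46 mm across, 5 mm thick). Below it a shank 26 mm across; at the lower end a round cross-bar 54 mm long and 12 mm thick, parallel to the wing (along x); a tapered tip.
- keyhole (a point): centre of the cover's keyhole at the top face of the shut cover, 76 mm above the bench; fixed to the box, so given even while the cover stands open. x from the box's front to its hinge side, y along the keyhole's two arms, z up. Bore 34 mm wide, arms 20 mm wide, 62 mm from arm end to arm end.
- terminal_box: grey sheet-steel box fixed to the bench, 170 mm deep (x), 180 mm wide, 70 mm high without cover, origin under its centre. 8 to 16 mm below the cover's top a fixed steel bar has a like keyhole (bore 32, arms 18 wide, 60 mm end to end). The cross-bar passes both only in line with the arms (3 mm play); home, the collar rests on the cover and the cross-bar is below the bar, free to turn either way.
- cover (a joint): hinge angle of the terminal box's cover: 0 shut, grows as it opens (up to 1.3). The hinge is stiff: the cover stays where it is left and about 2 N down on its front edge shuts it.
- cover_edge (a point): middle of the front edge of the cover's top face; moves with the cover. The cover is a grey plate 170 mm deep, 184 mm wide and 6 mm thick; this edge is 174 mm from the hinge axis.
- cover_hinge (a point): middle of the cover's hinge axis, 73 mm above the bench at the far side of the terminal box. The axis runs along the box's y. The keyhole lies 123 mm towards the front from it.
- holder: fixed beech storage block, 90 x 90 x 50 mm, origin under its centre; the fastener stands in its keyhole (arms along the block's y, about 3 mm play), collar resting on its top, and lifts straight out.
- spanner: bystander: open-ended spanner, 45 x 199 x 8 mm, lying flat, origin under its middle
- wood_block: bystander: beech offcut, 62 x 130 x 42 mm, origin under its middle
- screw_tin: bystander: open grey tin of screws, 69 mm across, 55 mm high, origin under its middle
- box_section: bystander: offcut of dark box section, 40 x 110 x 30 mm, origin under its middle
- pliers: bystander: pliers, 60 x 163 x 15 mm, lying flat, origin under its middle
- tape_roll: bystander: roll of masking tape lying flat, 100 mm across, 25 mm high, origin under its middle

How it is judged:
By the outcome, as a careful person would: the job done as asked, in the order asked, and still so for the second after the job is handed in, with the robot touching nothing.
It also fails if it takes over 54 s, if anything falls off the work surface, if the arm or the gripper's body presses on something with over 40 N, if the wrist force passes 120 N, or if a joint passes its speed limit or range.

ROBOT

A 6-joint arm with a two-finger parallel gripper is mounted at the origin on a cart in front of the work surface, level with it; the furniture and walls round the work are solid. World frame = base frame: x ahead of the robot, y to its left, z up, the work surface at z = 0. Lengths are in m, angles in rad, forces in N, time in s.
With the tool pointing down it reaches from about 0.35 to 0.875 m from the base axis. Payload 4.2 kg.
Tool frame: the origin (TCP) lies at the very end of the fingers, on their centre line; the grasp point (between the pads) lies 19 mm behind it; z points along the fingers, y is the direction in which the jaws open and shut (so a half turn about z gives the same grasp; the last joint's range is limited). The gripper opens to 85 mm and grips with 20 to 120 N. Pads are 22 mm wide; open, the fingers measure 114 mm over their backs; the gripper's body (76 mm by 85 mm) begins 54 mm behind the grasp point. The pads swing forward as they close: fully open they stand 13 mm farther back than shut.
Start: joints at [-1.066, 0.385, 0.008, 0, -1.194, -0.259], TCP at [0.152, -0.606, 0.231] pointing down, gripper open.
Joint ranges: [-3.14, 3.14], [-1.21, 2.06], [-1.07, 1.41], [-3.16, 2.05], [-2.99, -0.16], [-3.1, 3.1]. Speed limits (rad/s): [2.79, 2.79, 3.14, 3.14, 3.14, 3.14].

INTERFACE

Orientations are given as a rotation vector (axis times angle).
In Python, from workcell import arm gives the robot as it stands.
- The arm moves only by the shell command python3 -m jog 'ROWS' [OPENING]. ROWS is JSON, a list of rows, each a list of 6 numbers: the shift along the tool's x, y, z in m, then the turn, a rotation vector about the tool's x, y, z in rad. A call has 1 to 5 rows; each row is the pose to reach, as a shift and turn from the pose commanded when the call began, along the tool's axes at that moment; what a row does not reach only later rows make up. A row lasts 1/12 s, in which the tool goes at most 41.7 mm and 7.16 degrees, less where a joint would pass 70% of its speed; a pose out of reach is approached as far as the arm can. A call with a gripper value outside its range is refused whole. OPENING is the opening, from -1 (shut) to 1 (fully open), so that 0 is half open, set as the call begins (- or left out, the last holds). The fingers move at their own pace and stop on an object; the grip force is fixed at half the most. Time passes only in rows, so rows that repeat a pose let the fingers close. It gives the time, the measured TCP pose, the force and the opening at its end, in the units of the state.
- arm.sense(): the state, without advancing time (a new reading comes with each control period).
- arm.get_image(name): name is "scene" or "side" or "wrist"; returns a dict with "frame" (400x640x3 uint8, blue, green, red), "fx", "fy", "cx", "cy" (pixels), "rvec" (rotation vector, rad) and "tvec" (3), from world to camera coordinates, as OpenCV has them. Camera axes: x right, y down, z forward; pixel columns grow to the right and rows downward; lengths in m; the calibration is good to about 2 mm. A picture is of the moment at which its call begins. There is no depth.
- arm.close_job(): hands the job in, once; it reports no verdict.
The state is a dict: "time_s": time; "qpos": joint angles; "joint_velocities": joint speeds; "tau": joint torques, N m; "tcp_pos": TCP position; "eef_rot": TCP orientation; "contact_force": force on the tool from outside, world axes, zero at the start; "moment": the same for the moment, N m; "opening": finger opening in m.
Only numpy, scipy, OpenCV 4.12 (cv2) and the standard library are available. Lean on these libraries where they do the work, as an engineer would, in place of code of your own. Each camera call takes 0.05 s, during which the arm holds its last target.

## Working session

There is one attempt and no reset: what is moved stays moved. The work goes in short steps, Python scripts to look and compute and a shell command to move; the robot and the scene stay as the last step left them, time stands still between calls to the robot, and variables do not carry over. Pictures are saved under pics/ and viewed, and the job is handed in when it is done.

```bash
ls; mkdir -p pics; cat > h.py <<'E'
import numpy as np, cv2
from workcell import arm
def snap(names,tag):
    for n in names:
        d=arm.get_image(n); cv2.imwrite(f'pics/{n}_{tag}.png',d['frame'])
        np.savez(f'pics/{n}_{tag}.npz',**{k:np.array(v) for k,v in d.items() if k!='frame'})
def load(n):
    d=np.load(f'pics/{n}.npz'); R=cv2.Rodrigues(d['rvec'].astype(float).ravel())[0]; t=d['tvec'].astype(float).ravel()
    K=np.array([[d['fx'],0,d['cx']],[0,d['fy'],d['cy']],[0,0,1]],float); return K,R,t
def ray(n,uv):
    K,R,t=load(n); d=R.T@np.linalg.inv(K)@[uv[0],uv[1],1]; return -R.T@t,d/np.linalg.norm(d)
def onz(n,uv,z):
    c,d=ray(n,uv); return c+d*(z-c[2])/d[2]
def tri(obs):
    A=np.zeros((3,3));b=np.zeros(3);L=[ray(*o) for o in obs]
    for c,d in L:
        P=np.eye(3)-np.outer(d,d);A+=P;b+=P@c
    x=np.linalg.solve(A,b); return x,[round(1000*np.linalg.norm((np.eye(3)-np.outer(d,d))@(x-c)),1) for c,d in L]
def proj(n,X):
    K,R,t=load(n); p=(K@(R@np.atleast_2d(X).T+t[:,None])); return (p[:2]/p[2]).T
E
python3 - <<'E'
from h import *
snap(['scene','side','wrist'],'0')
s=arm.sense(); print(s)
for n in ['scene','side','wrist']:
    K,R,t=load(n+'_0'); print(n,(-R.T@t).round(3),R[2].round(2))
E
```

```text
pics
{'time_s': 0.15, 'qpos': array([-1.06636461e+00,  3.85369175e-01,  6.92902907e-03, -3.46489823e-04,
       -1.19400902e+00, -2.58584985e-01]), 'joint_velocities': array([-6.90869123e-04, -2.63147685e-03,  5.18158591e-03,  3.11898336e-03,
       -2.06747257e-05,  1.69056223e-03]), 'tau': array([-1.76417534e-04, -3.92679119e+01,  1.88581377e+01,  4.18863147e+00,
       -3.44212676e-03, -7.71130360e-07]), 'tcp_pos': array([ 0.15200418, -0.60577273,  0.230476  ]), 'eef_rot': array([ 3.84965273e-01, -3.11759701e+00, -2.59771317e-03]), 'contact_force': array([-0.24074422,  0.96781424, -0.76440792]), 'moment': array([-0.01995729, -0.01302247, -0.02592739]), 'opening': 0.08522279456702851}
scene [-0.09   0.569  0.93 ] [ 0.53 -0.49 -0.69]
side [ 0.529 -1.255  1.071] [ 0.01  0.78 -0.63]
wrist [ 0.078 -0.625  0.372] [ 0.29  0.07 -0.95]
```

View pics/scene_0.png

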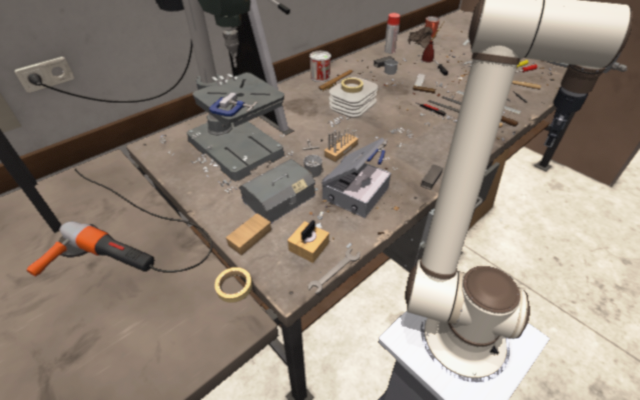

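View pics/side_0.png

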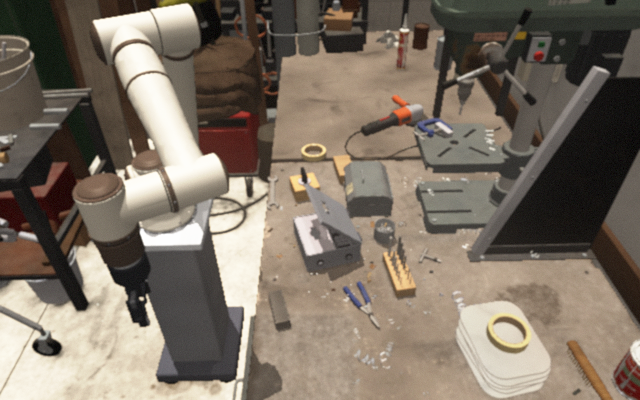

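View pics/wrist_0.png

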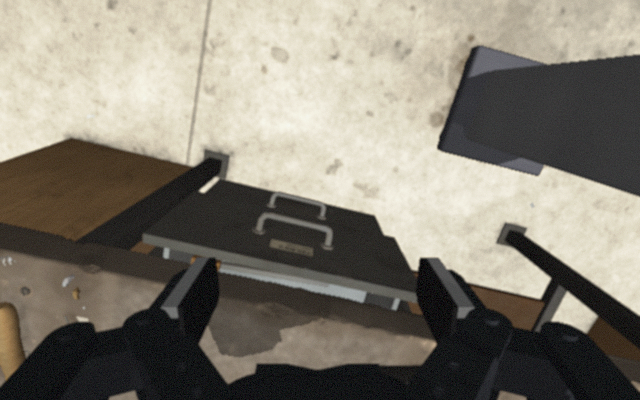

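```bash
python3 - <<'E'
from h import *
a=cv2.imread('pics/scene_0.png')[120:300,200:420]; cv2.imwrite('pics/sc0z.png',cv2.resize(a,None,fx=3.6,fy=3.3,interpolation=cv2.INTER_CUBIC))
a=cv2.imread('pics/side_0.png')[140:300,260:420]; cv2.imwrite('pics/si0z.png',cv2.resize(a,None,fx=3.7,fy=3.7,interpolation=cv2.INTER_CUBIC))
E
```

```text
(no output)
```

View pics/sc0z.png

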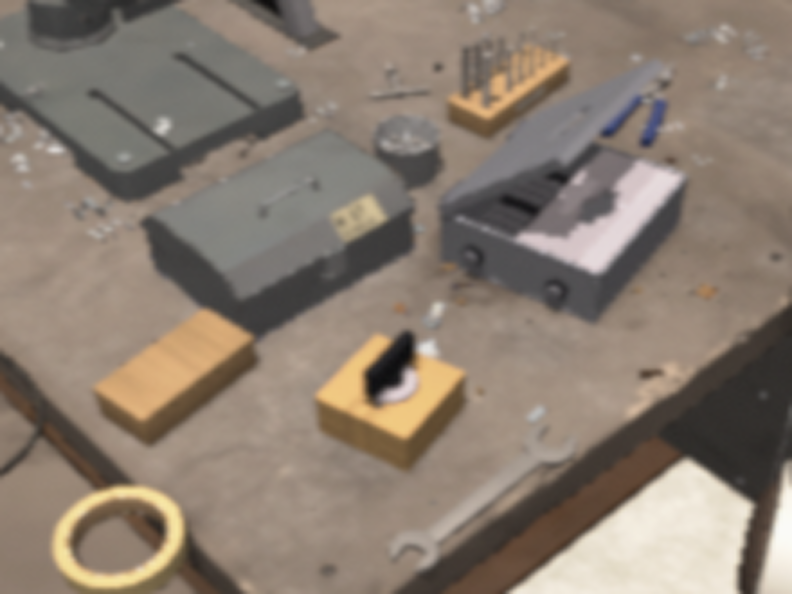

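View pics/si0z.png

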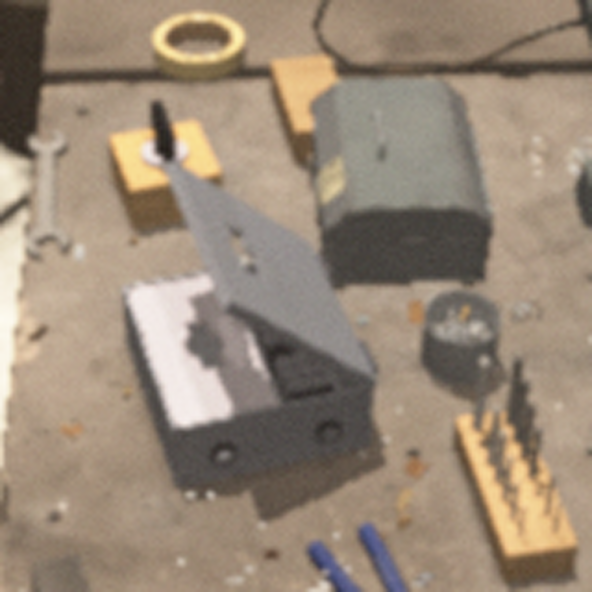

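```bash
cat >> h.py <<'E'
S=lambda u,v:('scene_0',(200+u/3.6,120+v/3.3))
D=lambda u,v:('side_0',(260+u/3.7,140+v/3.7))
E
python3 - <<'E'
from h import *
P={'h_x+y+?':((378,335),(205,122)),'h_left_scene':((317,397),(110,137)),'h_right':((466,375),(222,175)),'h_near':((408,430),(127,192)),
'box_front+y':((600,272),(125,287)),'box_front-y':((685,180),(180,425)),'coverfront -y':((660,65),(235,303)),'cover rear +y':((442,203),(325,262)),
'wingtopA':((410,333),(157,102)),}
for k,(a,b) in P.items():
    x,r=tri([S(*a),D(*b)]); print(k,x.round(4),r)
for uv in [(410,333),(370,375)]: print('wing', onz(*S(*uv),0.095).round(3))
E
```

```text
h_x+y+? [0.5234 0.0882 0.0869] [np.float64(9.8), np.float64(9.8)]
h_left_scene [0.4682 0.1497 0.0576] [np.float64(37.6), np.float64(37.6)]
h_right [0.5076 0.0405 0.0391] [np.float64(44.6), np.float64(44.6)]
h_near [0.4577 0.0984 0.0051] [np.float64(5.6), np.float64(5.6)]
box_front+y [ 0.4566 -0.1214  0.0683] [np.float64(2.1), np.float64(2.1)]
box_front-y [ 0.5012 -0.2868  0.0637] [np.float64(5.5), np.float64(5.5)]
coverfront -y [ 0.5464 -0.2822  0.1896] [np.float64(5.3), np.float64(5.3)]
cover rear +y [ 0.6323 -0.0902  0.0635] [np.float64(4.2), np.float64(4.2)]
wingtopA [0.4817 0.0848 0.1168] [np.float64(5.7), np.float64(5.7)]
wing [0.49  0.071 0.095]
wing [0.475 0.127 0.095]
```

```bash
python3 - <<'E'
from h import *
P={'+x-y':((378,335),(222,175)),'+x+y':((317,397),(205,122)),'-x-y':((466,375),(127,192)),'-x+y':((408,430),(110,137)),'wA':((410,333),(165,110)),'collar':((395,385),(165,152))}
C=[]
for k,(a,b) in P.items():
    x,r=tri([S(*a),D(*b)]); print(k,x.round(4),np.round(r,1)); C.append(x)
print(np.mean(C[:4],0))
E
```

```text
+x-y [0.5448 0.0641 0.0454] [2.7 2.7]
+x+y [0.5267 0.1502 0.0441] [6.2 6.2]
-x-y [0.455  0.042  0.0456] [0.9 0.9]
-x+y [0.4368 0.123  0.0515] [0.8 0.8]
wA [0.4881 0.0805 0.1096] [6.9 6.9]
collar [0.4881 0.0961 0.0494] [4.6 4.6]
[0.49082178 0.09481458 0.04667253]
```

```bash
python3 -m jog '[[-0.034,0.023,-0.003,0,0,0],[-0.068,0.046,-0.006,0,0,0],[-0.102,0.069,-0.01,0,0,0],[-0.136,0.092,-0.015,0,0,0],[-0.17,0.115,-0.02,0,0,0]]' -1
python3 -m jog '[[-0.034,0.023,-0.003,0,0,0],[-0.068,0.046,-0.006,0,0,0],[-0.102,0.069,-0.01,0,0,0],[-0.136,0.092,-0.015,0,0,0],[-0.17,0.115,-0.015,0,0,0]]'
python3 - <<'E'
from h import *
snap(['wrist'],'1')
s=arm.sense(); print({k:np.round(s[k],3) for k in ['time_s','qpos','tcp_pos','eef_rot','contact_force','opening']})
E
```

```text
time_s: 0.57
tcp_pos: [0.2896, -0.4516, 0.2511]
eef_rot: [0.384, -3.118, -0.001]
contact_force: [1.2, -0.4, 0.7]
opening: 0.0254
time_s: 0.98
tcp_pos: [0.4272, -0.2988, 0.2674]
eef_rot: [-0.385, 3.116, -0.002]
contact_force: [-0.2, -0.2, -1.4]
opening: -0.0001
{'time_s': np.float64(1.033), 'qpos': array([-2.900e-01,  1.830e-01, -1.840e-01, -1.000e-03, -1.200e+00,
       -1.029e+00]), 'tcp_pos': array([ 0.431, -0.295,  0.267]), 'eef_rot': array([-0.393,  3.113, -0.   ]), 'contact_force': array([ 1.354,  1.885, -0.796]), 'opening': np.float64(0.0)}
```

View pics/wrist_1.png

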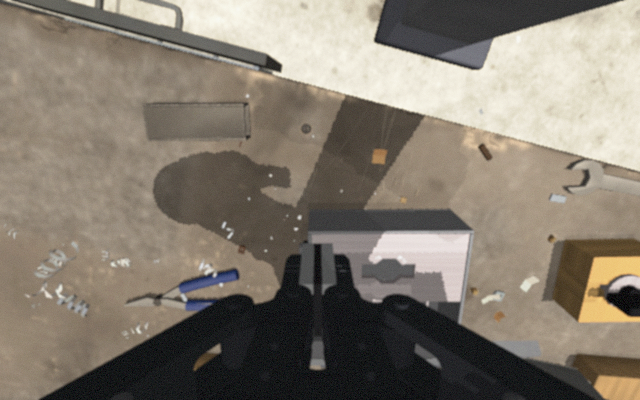

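```bash
python3 - <<'E'
from h import *
a=cv2.imread('pics/wrist_1.png')[190:330,290:500]; cv2.imwrite('pics/w1z.png',cv2.resize(a,None,fx=3.8,fy=3.8,interpolation=cv2.INTER_CUBIC))
E
```

```text
(no output)
```

View pics/w1z.png

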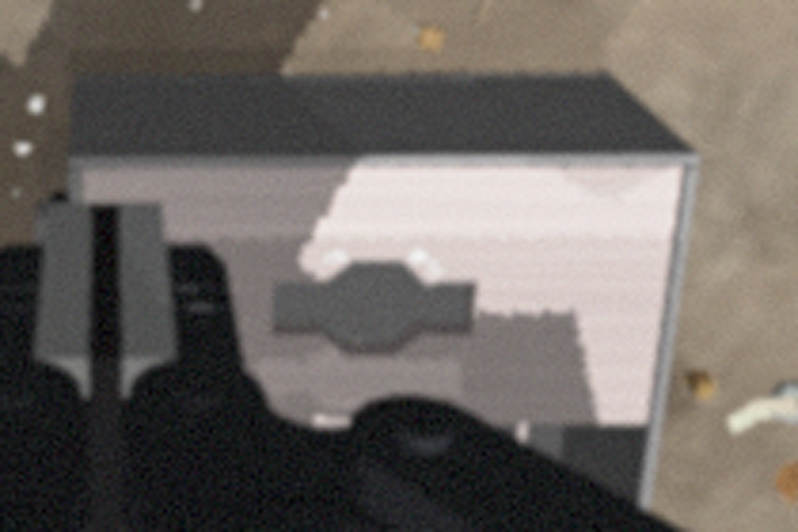

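```bash
python3 - <<'E'
from h import *
W=lambda u,v:('wrist_1',(290+(u+.5)/3.8-.5,190+(v+.5)/3.8-.5))
a=onz(*W(272,307),.068);b=onz(*W(474,307),.068);c=onz(*W(373,307),.068)
print(a,b,c,np.linalg.norm(a-b),np.degrees(np.arctan2(-(b-a)[0],(b-a)[1])))
f=onz(*W(70,158),.07);g=onz(*W(697,155),.07); print(f,g,np.linalg.norm(f-g),np.degrees(np.arctan2(-(g-f)[0],(g-f)[1])))
ud=np.array([(g-f)[1],-(g-f)[0],0])/np.linalg.norm(g-f)
m=(f+g)/2;print('ctr',m,'keyhole from front',m+ud*.0,(c-m)@ud)
h=c+.123*ud;print('hinge',h, 'ud',ud)
# cover front edge ->
for u in [(660,65),]: print()
E
```

```text
[ 0.53074969 -0.2226786   0.068     ] [ 0.51613661 -0.16469735  0.068     ] [ 0.52344222 -0.19368428  0.068     ] 0.059794373895033906 14.145723819797864
[ 0.49803703 -0.29211524  0.07      ] [ 0.45380204 -0.12021852  0.07      ] 0.17749708506076026 14.431081151564142
ctr [ 0.47591953 -0.20616688  0.07      ] keyhole from front [ 0.47591953 -0.20616688  0.07      ] 0.04913411347534525
hinge [ 0.64256134 -0.1630308   0.068     ] ud [0.96844811 0.24921528 0.        ]
```

```bash
python3 -m jog '[[-0.03,0.019,0,0,0,0],[-0.06,0.038,0,0,0,0],[-0.09,0.057,0.01,0,0,0],[-0.117,0.075,0.025,0,0,0],[-0.119,0.075,0.04,0,0,0]]'
python3 - <<'E'
from h import *
snap(['side','scene'],'2')
s=arm.sense(); print({k:np.round(s[k],3) for k in ['time_s','qpos','tcp_pos','eef_rot','contact_force','opening']})
a=cv2.imread('pics/side_2.png')[140:300,260:420]; a=cv2.resize(a,(400,400),interpolation=cv2.INTER_CUBIC)
b=cv2.imread('pics/scene_2.png')[120:260,280:420]; b=cv2.resize(b,(400,400),interpolation=cv2.INTER_CUBIC)
cv2.imwrite('pics/c2.png',np.hstack([a,b]))
E
```

```text
time_s: 1.45
tcp_pos: [0.5264, -0.1953, 0.2257]
eef_rot: [-0.392, 3.115, 0.0]
contact_force: [-0.4, 0.1, -0.4]
opening: -0.0001
{'time_s': np.float64(1.55), 'qpos': array([-7.100e-02,  2.810e-01, -1.660e-01, -1.000e-03, -1.130e+00,
       -1.251e+00]), 'tcp_pos': array([ 0.522, -0.197,  0.223]), 'eef_rot': array([ 0.387, -3.111, -0.004]), 'contact_force': array([-0.323,  0.878,  0.008]), 'opening': np.float64(-0.0)}
```

View pics/c2.png

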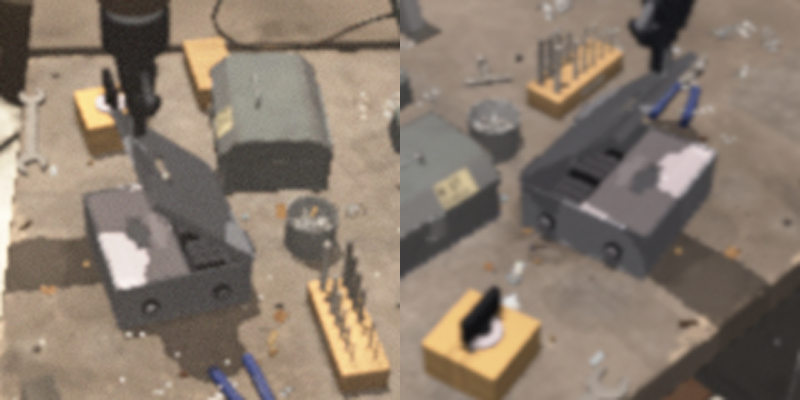

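```bash
python3 -m jog '[[-0.009,0,0.015,0,0,0],[-0.009,0,0.03,0,0,0],[-0.004,0,0.045,0,0,0],[0.004,0,0.06,0,0,0],[0.01,0,0.075,0,0,0]]'
python3 - <<'E'
from h import *
s=arm.sense(); print({k:np.round(s[k],3) for k in ['time_s','tcp_pos','contact_force']})
E
python3 -m jog '[[0.007,0,0.014,0,0,0],[0.013,0,0.028,0,0,0],[0.018,0,0.041,0,0,0],[0.021,0,0.053,0,0,0],[0.023,0,0.062,0,0,0]]'
python3 - <<'E'
from h import *
snap(['side','scene'],'3')
s=arm.sense(); print({k:np.round(s[k],3) for k in ['time_s','qpos','tcp_pos','eef_rot','contact_force','opening']})
a=cv2.imread('pics/side_3.png')[140:300,260:420]; a=cv2.resize(a,(400,400),interpolation=cv2.INTER_CUBIC)
b=cv2.imread('pics/scene_3.png')[120:260,280:420]; b=cv2.resize(b,(400,400),interpolation=cv2.INTER_CUBIC)
cv2.imwrite('pics/c3.png',np.hstack([a,b]))
E
```

```text
time_s: 1.97
tcp_pos: [0.5134, -0.2024, 0.1525]
eef_rot: [-0.384, 3.116, -0.002]
contact_force: [-1.0, 0.1, 2.9]
opening: -0.0001
{'time_s': np.float64(1.967), 'tcp_pos': array([ 0.513, -0.202,  0.152]), 'contact_force': array([-0.975,  0.126,  2.853])}
time_s: 2.38
tcp_pos: [0.4914, -0.2078, 0.09]
eef_rot: [-0.383, 3.116, -0.002]
contact_force: [1.4, -0.8, 1.4]
opening: -0.0
{'time_s': np.float64(2.483), 'qpos': array([-0.095,  0.381, -0.405, -0.   , -0.787, -1.231]), 'tcp_pos': array([ 0.49 , -0.207,  0.089]), 'eef_rot': array([ 3.830e-01, -3.116e+00, -1.000e-03]), 'contact_force': array([-0.534, -0.248, -0.044]), 'opening': np.float64(0.0)}
```

View pics/c3.png

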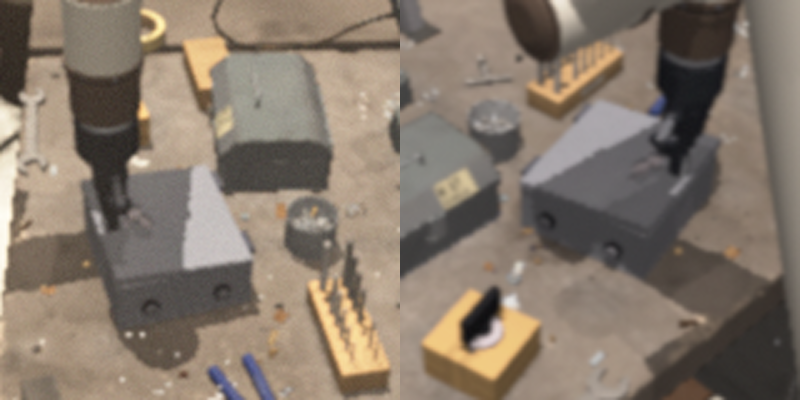

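Cover is nearly shut (tip at z 0.089, edge a few mm up). Push gently the rest.

```bash
python3 -m jog '[[0,0,0.005,0,0,0],[0,0,0.009,0,0,0],[0,0,0.013,0,0,0],[0,0,0.013,0,0,0]]'
python3 - <<'E'
from h import *
s=arm.sense(); print({k:np.round(s[k],3) for k in ['time_s','tcp_pos','contact_force']})
E
```

```text
time_s: 2.82
tcp_pos: [0.4911, -0.2068, 0.0761]
eef_rot: [0.385, -3.118, 0.0]
contact_force: [-0.3, 0.2, 0.6]
opening: 0.0001
{'time_s': np.float64(2.817), 'tcp_pos': array([ 0.491, -0.207,  0.076]), 'contact_force': array([-0.251,  0.178,  0.599])}
```

```bash
python3 -m jog '[[0,0,0.002,0,0,0],[0,0,0.003,0,0,0],[0,0,0.003,0,0,0]]'
python3 -m jog '[[0,0,-0.03,0,0,0],[0,0,-0.06,0,0,0],[0,0.035,-0.09,0,0,-0.12],[0,0.07,-0.12,0,0,-0.24],[-0.005,0.11,-0.135,0,0,-0.36]]' 1
python3 - <<'E'
from h import *
snap(['wrist'],'4')
s=arm.sense(); print({k:np.round(s[k],3) for k in ['time_s','tcp_pos','contact_force','eef_rot']})
E
```

```text
time_s: 3.07
tcp_pos: [0.4913, -0.2068, 0.076]
eef_rot: [-0.387, 3.117, -0.002]
contact_force: [-5.2, 1.9, 17.0]
opening: -0.0005
time_s: 3.48
tcp_pos: [0.4708, -0.1072, 0.207]
eef_rot: [-0.941, 2.993, -0.002]
contact_force: [1.8, 1.4, 0.5]
opening: 0.0605
{'time_s': np.float64(3.533), 'tcp_pos': array([ 0.472, -0.102,  0.21 ]), 'contact_force': array([-1.334,  2.899,  1.043]), 'eef_rot': array([-9.550e-01,  2.983e+00, -2.000e-03])}
```

View pics/wrist_4.png

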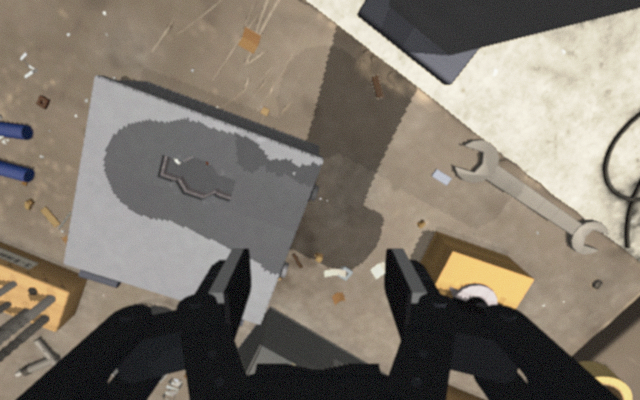

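```bash
python3 -m jog '[[-0.016,0.023,-0.005,0,0,-0.12],[-0.033,0.045,-0.01,0,0,-0.24],[-0.05,0.068,-0.015,0,0,-0.36],[-0.066,0.09,-0.02,0,0,-0.48],[-0.083,0.113,-0.025,0,0,-0.6]]'
python3 -m jog '[[-0.026,0.009,0,0,0,-0.12],[-0.053,0.018,0,0,0,-0.24],[-0.079,0.027,0,0,0,-0.36],[-0.106,0.036,0,0,0,-0.48],[-0.132,0.046,0,0,0,-0.6]]'
python3 - <<'E'
from h import *
snap(['wrist'],'5')
s=arm.sense(); print({k:np.round(s[k],3) for k in ['time_s','tcp_pos','contact_force','eef_rot','qpos']})
E
```

```text
time_s: 3.95
tcp_pos: [0.4738, 0.0341, 0.2295]
eef_rot: [-1.789, 2.582, 0.001]
contact_force: [1.0, 0.8, 0.6]
opening: 0.0853
time_s: 4.37
tcp_pos: [0.4781, 0.174, 0.2291]
eef_rot: [-2.472, 1.938, 0.001]
contact_force: [1.0, -0.5, 0.6]
opening: 0.0852
{'time_s': np.float64(4.417), 'tcp_pos': array([0.479, 0.178, 0.229]), 'contact_force': array([1.01 , 3.281, 0.015]), 'eef_rot': array([-2.478,  1.928,  0.   ]), 'qpos': array([ 6.730e-01,  1.910e-01, -2.720e-01, -1.000e-03, -1.106e+00,
       -4.240e-01])}
```

View pics/wrist_5.png

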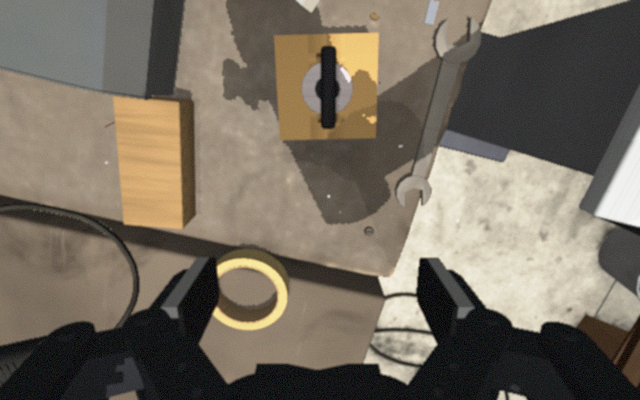

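```bash
python3 - <<'E'
from h import *
a=cv2.imread('pics/wrist_4.png')[60:330,60:340]; cv2.imwrite('pics/w4z.png',cv2.resize(a,None,fx=2.2,fy=2.2,interpolation=cv2.INTER_CUBIC))
E
```

```text
(no output)
```

View pics/w4z.png

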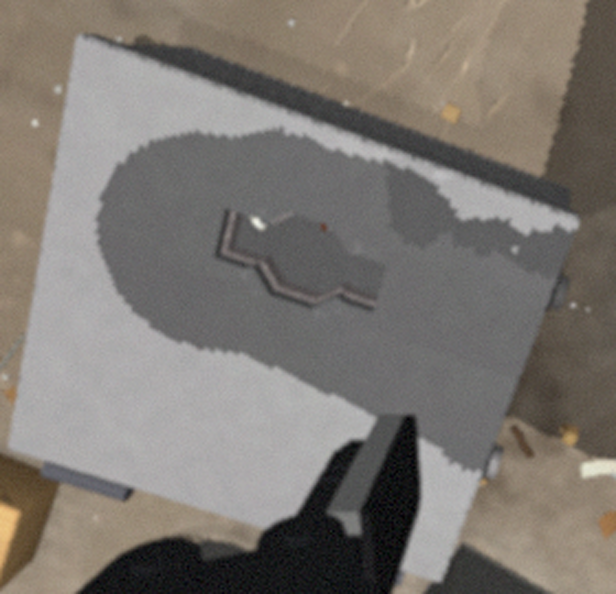

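```bash
python3 - <<'E'
from h import *
W=lambda u,v:('wrist_4',(60+(u+.5)/2.2-.5,60+(v+.5)/2.2-.5))
P=[onz(*W(*p),.076) for p in [(232,210),(218,257),(386,265),(375,308)]]
l=(P[0]+P[1])/2; r=(P[2]+P[3])/2; print('keyhole',(l+r)/2, np.linalg.norm(l-r), np.degrees(np.arctan2(-(r-l)[0],(r-l)[1])))
f=onz(*W(80,36),.076);g=onz(*W(580,222),.076);print('cover front',f,g,np.linalg.norm(f-g),np.degrees(np.arctan2(-(g-f)[0],(g-f)[1])),(f+g)/2)
a=cv2.imread('pics/wrist_5.png')[20:160,260:400]; cv2.imwrite('pics/w5z.png',cv2.resize(a,None,fx=4,fy=4,interpolation=cv2.INTER_CUBIC))
E
```

```text
keyhole [ 0.5231239  -0.19222255  0.076     ] 0.05982212795865626 14.912305127245997
cover front [ 0.49709195 -0.2938262   0.076     ] [ 0.4517408  -0.11567416  0.076     ] 0.18383382118882574 14.282111321747255 [ 0.47441637 -0.20475018  0.076     ]
```

View pics/w5z.png

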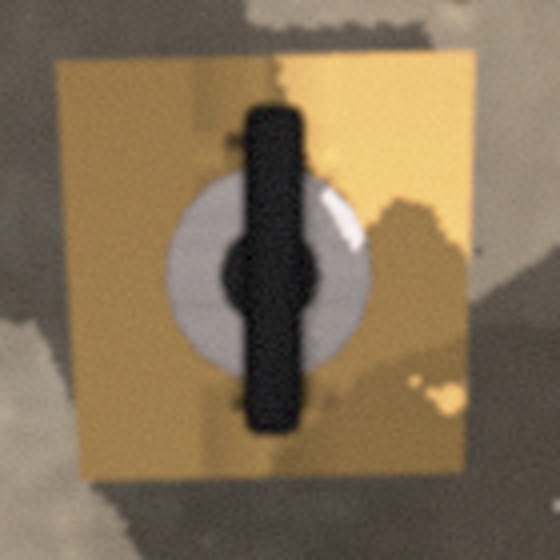

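```bash
python3 - <<'E'
from h import *
W=lambda u,v:('wrist_5',(260+(u+.5)/4-.5,20+(v+.5)/4-.5))
for nm,a,b in [('w',(274.5,106),(272,432))]:
    l=onz(*W(*a),.095);r=onz(*W(*b),.095);print(nm,l,r,(l+r)/2,np.linalg.norm(l-r),np.degrees(np.arctan2(-(r-l)[0],(r-l)[1])))
P=[onz(*W(*p),.05) for p in [(57,60),(476,50),(464,470),(82,480)]]
print('block',np.mean(P,0),[np.linalg.norm(P[i]-P[i-1]) for i in range(4)])
for i in range(4): d=P[i]-P[i-1]; print(np.degrees(np.arctan2(d[1],d[0])))
print('collar',onz(*W(269,272),.055))
# height check with scene/side images
print(tri([W(273.2,269),S(390,356)]),)
K,R,t=load('wrist_5');print((-R.T@t))
s=arm.sense();print(s['tcp_pos'],s['eef_rot'])
E
```

```text
w [0.49606089 0.06770499 0.095     ] [0.48168056 0.1258618  0.095     ] [0.48887072 0.0967834  0.095     ] 0.05990833162344042 13.8888319316762
block [0.48836127 0.09648949 0.05      ] [np.float64(0.08990100288909113), np.float64(0.08989134755758699), np.float64(0.08952177743885462), np.float64(0.08945840289928231)]
-74.6271395020807
-164.9374468127596
105.09656907021642
15.304603596353592
collar [0.48875508 0.09612168 0.055     ]
(array([0.48862036, 0.09540085, 0.0839703 ]), [np.float64(0.3), np.float64(0.3)])
[0.49680833 0.09930234 0.37104047]
[0.47899418 0.17763629 0.22906522] [-2.47784332e+00  1.92758964e+00  1.45132683e-04]
```

```bash
python3 -m jog '[[0.03,0.004,0,0,0,0],[0.06,0.008,0.03,0,0,0],[0.081,0.0105,0.06,0,0,0],[0.081,0.0105,0.085,0,0,0],[0.081,0.0105,0.1,0,0,0]]'
python3 -m jog '[[0,0,0,0,0,0]]'
python3 - <<'E'
from h import *
snap(['wrist','side'],'6')
s=arm.sense(); print({k:np.round(s[k],4) for k in ['time_s','tcp_pos','contact_force','eef_rot']})
E
```

```text
time_s: 4.83
tcp_pos: [0.4852, 0.0894, 0.1265]
eef_rot: [2.461, -1.947, -0.004]
contact_force: [-0.3, 0.9, -0.5]
opening: 0.0849
time_s: 4.92
tcp_pos: [0.4845, 0.0897, 0.1258]
eef_rot: [2.459, -1.944, -0.007]
contact_force: [0.1, -0.8, -0.3]
opening: 0.0851
{'time_s': np.float64(5.0167), 'tcp_pos': array([0.4872, 0.0912, 0.1294]), 'contact_force': array([ 0.5084, -0.2204,  0.3787]), 'eef_rot': array([ 2.4663, -1.9449, -0.    ])}
```

View pics/wrist_6.png

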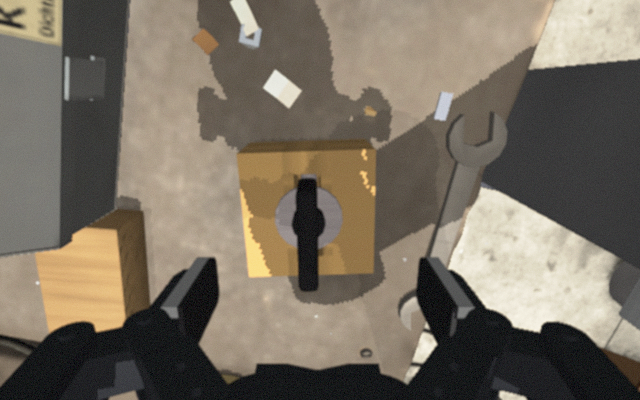

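```bash
python3 - <<'E'
from h import *
a=cv2.imread('pics/wrist_6.png')[135:305,220:390]; cv2.imwrite('pics/w6z.png',cv2.resize(a,None,fx=3.5,fy=3.5,interpolation=cv2.INTER_CUBIC))
s=arm.sense(); print({k:np.round(s[k],4) for k in ['time_s','tcp_pos','joint_velocities','eef_rot']})
E
```

```text
{'time_s': np.float64(5.0167), 'tcp_pos': array([0.4872, 0.0912, 0.1294]), 'joint_velocities': array([ 0.0072, -0.0272,  0.0317,  0.006 ,  0.0001, -0.0004]), 'eef_rot': array([ 2.4663, -1.9449, -0.    ])}
```

View pics/w6z.png

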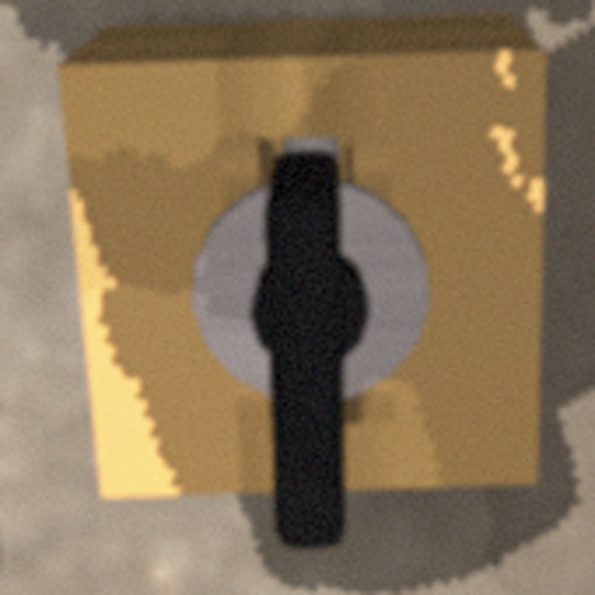

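```bash
python3 - <<'E'
from h import *
W=lambda u,v:('wrist_6',(220+(u+.5)/3.5-.5,135+(v+.5)/3.5-.5))
l=onz(*W(304,152),.095);r=onz(*W(310,546),.095);print('w',l,r,(l+r)/2,np.linalg.norm(l-r),np.degrees(np.arctan2(-(r-l)[0],(r-l)[1])))
P=[onz(*W(*p),.05) for p in [(62,64),(545,50),(537,484),(100,497)]]
print('block',np.mean(P,0),[np.linalg.norm(P[i]-P[i-1]).round(4) for i in range(4)])
for i in range(4): d=P[i]-P[i-1]; print(np.degrees(np.arctan2(d[1],d[0])))
print('collar',onz(*W(311,290),.055))
W5=lambda u,v:('wrist_5',(260+(u+.5)/4-.5,20+(v+.5)/4-.5))
print('tri wing ends',tri([W(304,152),W5(274.5,106)]),tri([W(310,546),W5(272,432)]))
print('tri block',[tri([W(*a),W5(*b)]) for a,b in [((62,64),(57,60)),((537,484),(464,470))]])
E
```

```text
w [0.4975694  0.05918255 0.095     ] [0.48166132 0.12463459 0.095     ] [0.48961536 0.09190857 0.095     ] 0.06735752703282628 13.660815114167237
block [0.48860788 0.09653338 0.05      ] [np.float64(0.0899), np.float64(0.0886), np.float64(0.0898), np.float64(0.09)]
-75.6523178360362
-165.0590968636516
105.20391017345298
15.001425775873459
collar [0.48885611 0.0954367  0.055     ]
tri wing ends (array([0.49637228, 0.06507037, 0.07168935]), [np.float64(0.4), np.float64(0.4)]) (array([0.48146646, 0.12606604, 0.09275347]), [np.float64(0.1), np.float64(0.1)])
tri block [(array([0.54341391, 0.06479742, 0.04878903]), [np.float64(0.3), np.float64(0.3)]), (array([0.43372184, 0.12795232, 0.05061368]), [np.float64(0.2), np.float64(0.2)])]
```

```bash
python3 -m jog '[[-0.0045,-0.003,0.015,0,0,-0.012],[-0.0045,-0.003,0.03,0,0,-0.012],[-0.0045,-0.003,0.045,0,0,-0.012],[-0.0045,-0.003,0.058,0,0,-0.012],[-0.0045,-0.003,0.068,0,0,-0.012]]'
python3 -m jog '[[0,0,0,0,0,0],[0,0,0,0,0,0],[0,0,0,0,0,0]]'
python3 - <<'E'
from h import *
snap(['side'],'7')
s=arm.sense(); print({k:np.round(s[k],4) for k in ['time_s','tcp_pos','contact_force','eef_rot']})
E
```

```text
time_s: 5.43
tcp_pos: [0.4899, 0.0971, 0.0621]
eef_rot: [-2.477, 1.928, -0.002]
contact_force: [-0.2, -0.8, -0.2]
opening: 0.0855
time_s: 5.68
tcp_pos: [0.4901, 0.0969, 0.0629]
eef_rot: [-2.477, 1.928, -0.002]
contact_force: [0.7, -0.0, -0.0]
opening: 0.0855
{'time_s': np.float64(5.7333), 'tcp_pos': array([0.49  , 0.0968, 0.0628]), 'contact_force': array([0.3752, 0.1637, 0.5536]), 'eef_rot': array([-2.4765e+00,  1.9285e+00, -2.2000e-03])}
```

```bash
python3 -m jog '[[0,0.001,0,0,0,0],[0,0.001,0,0,0,0],[0,0.001,0,0,0,0],[0,0.001,0,0,0,0],[0,0.001,0,0,0,0]]' -1
python3 -m jog '[[0,0,0,0,0,0],[0,0,0,0,0,0],[0,0,0,0,0,0],[0,0,0,0,0,0],[0,0,0,0,0,0]]'
python3 - <<'E'
from h import *
s=arm.sense(); print({k:np.round(s[k],4) for k in ['time_s','tcp_pos','contact_force','eef_rot','moment']})
E
```

```text
time_s: 6.15
tcp_pos: [0.488, 0.0959, 0.0615]
eef_rot: [-2.478, 1.931, -0.0]
contact_force: [-0.5, 0.4, 0.4]
opening: 0.0255
time_s: 6.57
tcp_pos: [0.4881, 0.0959, 0.0616]
eef_rot: [-2.478, 1.931, -0.0]
contact_force: [0.1, 0.5, 2.0]
opening: 0.0114
{'time_s': np.float64(6.5667), 'tcp_pos': array([0.4881, 0.0959, 0.0616]), 'contact_force': array([0.1122, 0.4887, 2.0023]), 'eef_rot': array([-2.4781e+00,  1.9306e+00, -3.0000e-04]), 'moment': array([-0.0446,  0.1667,  0.0144])}
```

```bash
python3 -m jog '[[0,0,-0.015,0,0,0],[0,0,-0.035,0,0,0],[0,0,-0.06,0,0,0],[0,0,-0.085,0,0,0],[0,0,-0.11,0,0,0]]'
python3 - <<'E'
from h import *
snap(['scene','side'],'8')
s=arm.sense(); print({k:np.round(s[k],4) for k in ['time_s','tcp_pos','contact_force','eef_rot','opening']})
a=cv2.imread('pics/side_8.png')[120:260,240:380]; a=cv2.resize(a,(400,400),interpolation=cv2.INTER_CUBIC)
b=cv2.imread('pics/scene_8.png')[150:290,250:390]; b=cv2.resize(b,(400,400),interpolation=cv2.INTER_CUBIC)
cv2.imwrite('pics/c8.png',np.hstack([a,b]))
E
```

```text
time_s: 6.98
tcp_pos: [0.4873, 0.0957, 0.1718]
eef_rot: [2.477, -1.93, -0.002]
contact_force: [0.6, -0.3, -1.1]
opening: 0.0111
{'time_s': np.float64(7.0833), 'tcp_pos': array([0.4903, 0.0969, 0.1752]), 'contact_force': array([ 0.9277,  0.9802, -1.2904]), 'eef_rot': array([-2.4729,  1.9254, -0.0065]), 'opening': np.float64(0.0109)}
```

View pics/c8.png

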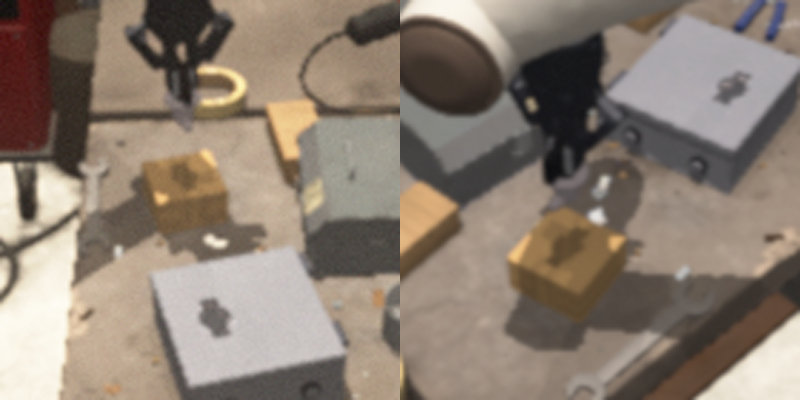

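```bash
python3 - <<'E'
from h import *
print('toolbox corners', onz(*S(252,335),0), onz(*S(410,250),0), onz(*D(332,280),0))
s=arm.sense(); print(s['tcp_pos'])
E
python3 -m jog '[[0.03,0.004,-0.005,0,0,0],[0.065,0.008,-0.01,0,0,0],[0.1,0.013,-0.015,0,0,0],[0.135,0.017,-0.015,0,0,0],[0.165,0.0215,-0.015,0,0,0]]'

```

```text
toolbox corners [0.65191042 0.12209083 0.        ] [ 0.64566797 -0.06464542  0.        ] [ 0.64763301 -0.03902868  0.        ]
[0.49028624 0.09691084 0.17518872]
time_s: 7.5
tcp_pos: [0.5069, -0.071, 0.1854]
eef_rot: [2.477, -1.931, -0.002]
contact_force: [0.7, 0.1, -1.9]
opening: 0.0113
```

```bash
python3 -m jog '[[0.035,0.005,0,0,0,0],[0.07,0.009,0.005,0,0,0],[0.1,0.013,0.01,0,0,0],[0.118,0.0155,0.015,0,0,0],[0.123,0.016,0.02,0,0,0]]'
python3 -m jog '[[0,0,0,0,0,0],[0,0,0,0,0,0],[0,0,0,0,0,0]]'
python3 - <<'E'
from h import *
snap(['wrist','side','scene'],'9')
s=arm.sense(); print({k:np.round(s[k],4) for k in ['time_s','tcp_pos','contact_force','eef_rot','opening','qpos']})
a=cv2.imread('pics/side_9.png')[170:300,270:400]; a=cv2.resize(a,(400,400),interpolation=cv2.INTER_CUBIC)
b=cv2.imread('pics/scene_9.png')[120:250,290:420]; b=cv2.resize(b,(400,400),interpolation=cv2.INTER_CUBIC)
cv2.imwrite('pics/c9.png',np.hstack([a,b]))
E
```

```text
time_s: 7.92
tcp_pos: [0.5212, -0.195, 0.1643]
eef_rot: [2.473, -1.935, -0.004]
contact_force: [0.8, -0.4, -0.5]
opening: 0.0111
time_s: 8.17
tcp_pos: [0.5219, -0.1916, 0.1661]
eef_rot: [2.479, -1.929, -0.001]
contact_force: [0.1, 0.4, -0.7]
opening: 0.0113
{'time_s': np.float64(8.3167), 'tcp_pos': array([ 0.5223, -0.1915,  0.1668]), 'contact_force': array([-0.3483,  0.4957, -1.1284]), 'eef_rot': array([-2.4793e+00,  1.9286e+00, -9.0000e-04]), 'opening': np.float64(0.0113), 'qpos': array([-6.010e-02,  3.244e-01, -2.567e-01, -1.000e-04, -9.890e-01,
        3.088e-01])}
```

View pics/c9.png

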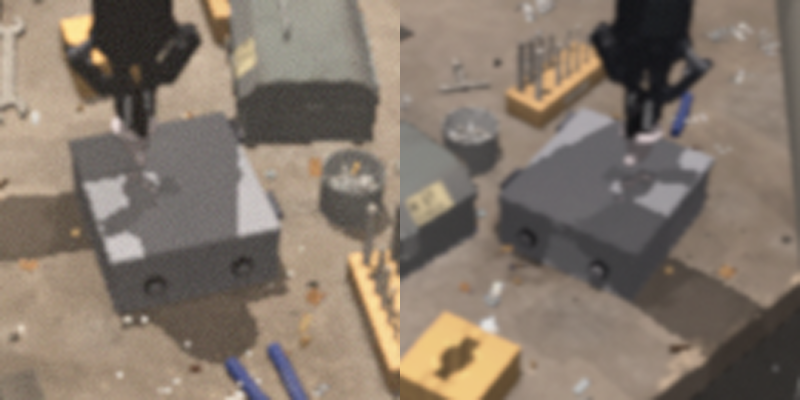

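View pics/wrist_9.png

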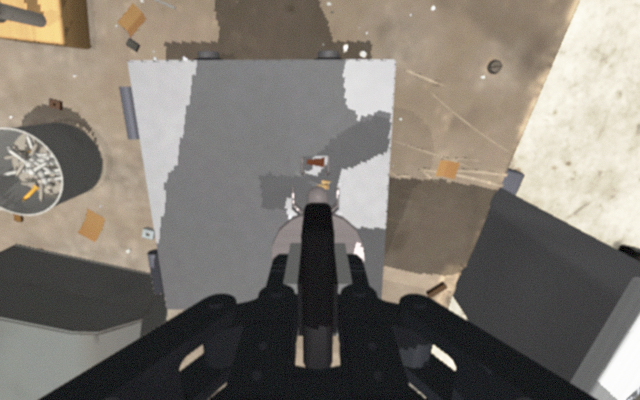

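```bash
python3 - <<'E'
from h import *
a=cv2.imread('pics/wrist_9.png')[130:290,240:400]; cv2.imwrite('pics/w9z.png',cv2.resize(a,None,fx=3.7,fy=3.7,interpolation=cv2.INTER_CUBIC))
kh=np.array([.5233,-.193,.076]); yv=np.array([-np.sin(np.radians(14.3)),np.cos(np.radians(14.3)),0]); xv=np.array([yv[1],-yv[0],0])
pts=[kh+a*xv+b*yv for a,b in [(-.01,-.031),(.01,-.031),(-.01,-.0138),(.01,-.0138),(0,-.031)]]
print((proj('wrist_9',pts)-[240,130])*3.7)
# predicted crossbar end: tcp-> 
s=arm.sense(); t=s['tcp_pos']; print((proj('wrist_9',[t+np.array([0,0,-.0116-.026])-yv*.027, t+np.array([0,0,-.0066])-yv*.023])-[240,130])*3.7)
E
```

```text
[[334.9982776   97.75618019]
 [227.39231574  97.93721689]
 [334.08736502 187.30160497]
 [228.78822775 187.47957164]
 [281.19554565  97.84669812]]
[[284.60671392 204.50378327]
 [284.59196843 302.50563952]]
```

View pics/w9z.png

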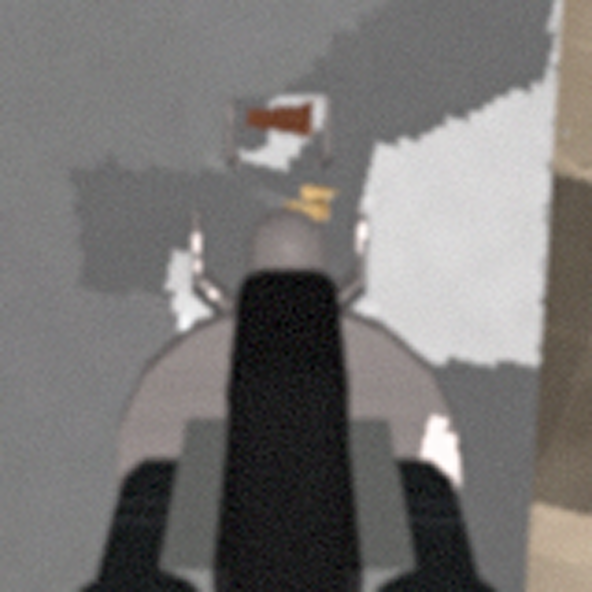

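```bash
python3 -m jog '[[0.0023,-0.0008,0.012,0,0,0],[0.0023,-0.0008,0.024,0,0,0],[0.0023,-0.0008,0.036,0,0,0],[0.0023,-0.0008,0.036,0,0,0],[0.0023,-0.0008,0.036,0,0,0]]'
python3 - <<'E'
from h import *
snap(['wrist'],'10')
s=arm.sense(); print({k:np.round(s[k],4) for k in ['time_s','tcp_pos','contact_force','eef_rot','opening']})
a=cv2.imread('pics/wrist_10.png')[130:290,240:400]; cv2.imwrite('pics/w10z.png',cv2.resize(a,None,fx=3.7,fy=3.7,interpolation=cv2.INTER_CUBIC))
E
```

```text
time_s: 8.73
tcp_pos: [0.5233, -0.194, 0.1304]
eef_rot: [2.479, -1.929, -0.001]
contact_force: [0.3, -0.2, -1.5]
opening: 0.0112
{'time_s': np.float64(8.7833), 'tcp_pos': array([ 0.5239, -0.1942,  0.1311]), 'contact_force': array([ 0.905 , -0.2129, -1.2212]), 'eef_rot': array([-2.4790e+00,  1.9294e+00, -1.6000e-03]), 'opening': np.float64(0.0113)}
```

View pics/w10z.png

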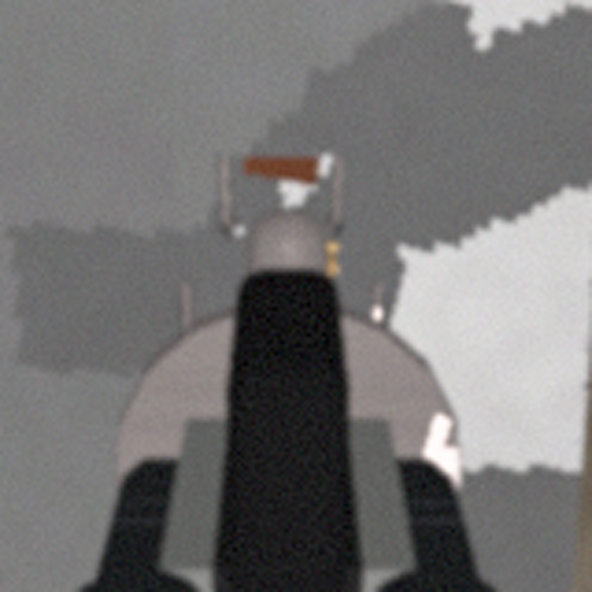

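```bash
python3 -m jog '[[-0.0005,-0.0005,0.005,0,0,0],[-0.0005,-0.0005,0.01,0,0,0],[-0.0005,-0.0005,0.015,0,0,0],[-0.0005,-0.0005,0.02,0,0,0],[-0.0005,-0.0005,0.024,0,0,0]]'
python3 - <<'E'
from h import *
s=arm.sense(); print({k:np.round(s[k],4) for k in ['time_s','tcp_pos','contact_force','moment','opening']})
E
```

```text
time_s: 9.2
tcp_pos: [0.5235, -0.1939, 0.1057]
eef_rot: [2.478, -1.931, -0.001]
contact_force: [-1.1, -0.4, -0.8]
opening: 0.0115
{'time_s': np.float64(9.2), 'tcp_pos': array([ 0.5235, -0.1939,  0.1057]), 'contact_force': array([-1.0526, -0.3971, -0.8031]), 'moment': array([ 0.0197, -0.0659,  0.0379]), 'opening': np.float64(0.0115)}
```

```bash
python3 -m jog '[[0,0,0.005,0,0,0],[0,0,0.01,0,0,0],[0,0,0.014,0,0,0],[0,0,0.017,0,0,0],[0,0,0.018,0,0,0]]'
python3 - <<'E'
from h import *
s=arm.sense(); print({k:np.round(s[k],4) for k in ['time_s','tcp_pos','contact_force','moment','opening']})
E
```

```text
time_s: 9.62
tcp_pos: [0.5234, -0.1939, 0.0877]
eef_rot: [2.478, -1.931, -0.002]
contact_force: [0.5, 0.3, -1.0]
opening: 0.011
{'time_s': np.float64(9.6167), 'tcp_pos': array([ 0.5234, -0.1939,  0.0877]), 'contact_force': array([ 0.4762,  0.2673, -0.9858]), 'moment': array([-0.0088, -0.0312, -0.0193]), 'opening': np.float64(0.011)}
```

No contact yet, so press down slightly to seat the collar.

```bash
python3 -m jog '[[0,0,0.001,0,0,0],[0,0,0.002,0,0,0],[0,0,0.002,0,0,0],[0,0,0.002,0,0,0]]'
python3 - <<'E'
from h import *
snap(['scene','side','wrist'],'11')
s=arm.sense(); print({k:np.round(s[k],4) for k in ['time_s','tcp_pos','contact_force','moment','opening']})
a=cv2.imread('pics/side_11.png')[190:270,290:370]; a=cv2.resize(a,(400,400),interpolation=cv2.INTER_CUBIC)
b=cv2.imread('pics/scene_11.png')[140:220,320:400]; b=cv2.resize(b,(400,400),interpolation=cv2.INTER_CUBIC)
cv2.imwrite('pics/c11.png',np.hstack([a,b]))
E
```

```text
time_s: 9.95
tcp_pos: [0.5237, -0.194, 0.0875]
eef_rot: [2.478, -1.93, 0.001]
contact_force: [-2.8, 1.6, 6.1]
opening: 0.0111
{'time_s': np.float64(10.1), 'tcp_pos': array([ 0.5236, -0.1941,  0.0875]), 'contact_force': array([-3.0841,  1.5156,  4.612 ]), 'moment': array([0.3963, 0.8288, 0.0342]), 'opening': np.float64(0.0112)}
```

View pics/c11.png

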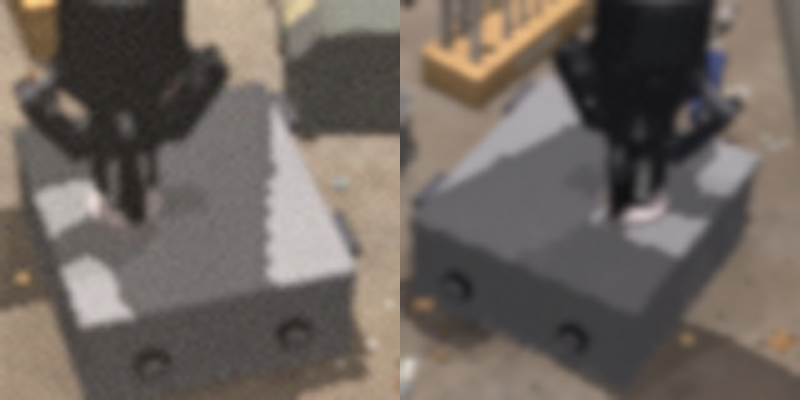

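```bash
python3 -m jog '[[0,0,-0.001,0,0,0.1],[0,0,-0.001,0,0,0.21],[0,0,-0.001,0,0,0.32],[0,0,-0.001,0,0,0.43],[0,0,-0.001,0,0,0.54]]'
python3 - <<'E'
from h import *
s=arm.sense(); print({k:np.round(s[k],4) for k in ['time_s','tcp_pos','contact_force','moment','opening','qpos']})
E
python3 -m jog '[[0,0,0,0,0,0.11],[0,0,0,0,0,0.22],[0,0,0,0,0,0.33],[0,0,0,0,0,0.44],[0,0,0,0,0,0.54]]'
python3 - <<'E'
from h import *
s=arm.sense(); print({k:np.round(s[k],4) for k in ['time_s','tcp_pos','contact_force','moment','opening','qpos']})
E
```

```text
time_s: 10.52
tcp_pos: [0.5241, -0.1941, 0.0876]
eef_rot: [-1.866, 2.526, -0.001]
contact_force: [0.1, -0.2, 0.3]
opening: 0.011
{'time_s': np.float64(10.5167), 'tcp_pos': array([ 0.5241, -0.1941,  0.0876]), 'contact_force': array([ 0.0752, -0.155 ,  0.2735]), 'moment': array([-0.102 ,  0.0917, -0.0057]), 'opening': np.float64(0.011), 'qpos': array([-6.460e-02,  4.195e-01, -3.426e-01,  2.000e-04, -8.075e-01,
       -2.339e-01])}
time_s: 10.93
tcp_pos: [0.5241, -0.1941, 0.0876]
eef_rot: [-1.125, 2.932, -0.001]
contact_force: [-0.4, -1.2, 0.5]
opening: 0.0115
{'time_s': np.float64(10.9333), 'tcp_pos': array([ 0.5241, -0.1941,  0.0876]), 'contact_force': array([-0.3842, -1.163 ,  0.542 ]), 'moment': array([-0.0385,  0.024 , -0.0146]), 'opening': np.float64(0.0115), 'qpos': array([-6.460e-02,  4.195e-01, -3.427e-01,  3.000e-04, -8.074e-01,
       -7.738e-01])}
```

```bash
python3 -m jog '[[0,0,0,0,0,0.12],[0,0,0,0,0,0.24],[0,0,0,0,0,0.36],[0,0,0,0,0,0.483],[0,0,0,0,0,0.483]]'
python3 - <<'E'
from h import *
s=arm.sense(); print({k:np.round(s[k],4) for k in ['time_s','tcp_pos','contact_force','moment','opening','qpos']}); r=s['eef_rot']; print(2*np.degrees(np.arctan2(r[1],r[0])))
snap(['wrist','side'],'12')
E
```

```text
time_s: 11.35
tcp_pos: [0.5242, -0.194, 0.0876]
eef_rot: [-0.396, 3.115, -0.0]
contact_force: [0.3, -0.6, -0.2]
opening: 0.0111
{'time_s': np.float64(11.35), 'tcp_pos': array([ 0.5242, -0.194 ,  0.0876]), 'contact_force': array([ 0.3251, -0.6026, -0.215 ]), 'moment': array([ 0.1147, -0.0195,  0.0138]), 'opening': np.float64(0.0111), 'qpos': array([-6.4500e-02,  4.1950e-01, -3.4250e-01,  1.0000e-04, -8.0750e-01,
       -1.2536e+00])}
194.48176123634758
```

View pics/wrist_12.png

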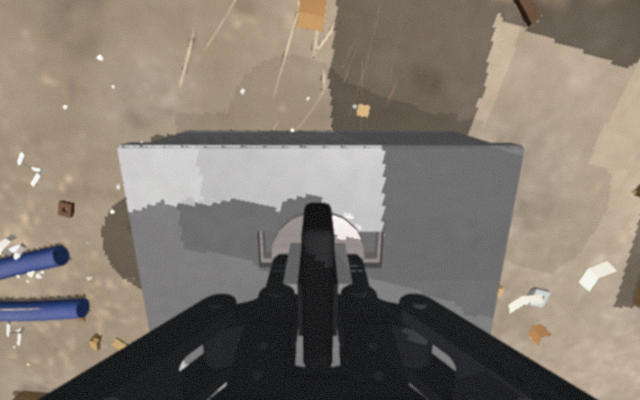

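```bash
python3 -m jog '[[0,0,0,0,0,0],[0,0,0,0,0,0],[0,0,0,0,0,0],[0,0,0,0,0,0],[0,0,0,0,0,0]]' 0
python3 -m jog '[[0,0,-0.02,0,0,0],[0,0,-0.045,0,0,0],[0,0,-0.075,0,0,0],[0,0,-0.105,0,0,0],[0.02,0,-0.135,0,0,0]]'
python3 -m jog '[[0.03,0,-0.01,0,0,0],[0.045,0,-0.02,0,0,0],[0.045,0,-0.02,0,0,0],[0.045,0,-0.02,0,0,0]]'
python3 - <<'E'
from h import *
snap(['wrist','side','scene'],'13')
s=arm.sense(); print({k:np.round(s[k],4) for k in ['time_s','tcp_pos','contact_force','opening']})
a=cv2.imread('pics/side_13.png')[160:280,270:390]; a=cv2.resize(a,(400,400),interpolation=cv2.INTER_CUBIC)
b=cv2.imread('pics/scene_13.png')[120:240,300:420]; b=cv2.resize(b,(400,400),interpolation=cv2.INTER_CUBIC)
cv2.imwrite('pics/c13.png',np.hstack([a,b]))
E
```

```text
time_s: 11.87
tcp_pos: [0.5238, -0.194, 0.0874]
eef_rot: [-0.4, 3.116, -0.0]
contact_force: [-0.8, 0.2, 0.0]
opening: 0.0427
time_s: 12.28
tcp_pos: [0.5064, -0.1988, 0.2236]
eef_rot: [-0.402, 3.114, -0.002]
contact_force: [0.0, -0.7, 1.3]
opening: 0.043
time_s: 12.62
tcp_pos: [0.4607, -0.2105, 0.2433]
eef_rot: [-0.398, 3.114, -0.001]
contact_force: [0.4, -0.8, -0.6]
opening: 0.0425
{'time_s': np.float64(12.7667), 'tcp_pos': array([ 0.4612, -0.2101,  0.2415]), 'contact_force': array([-0.4334,  0.144 ,  0.6918]), 'opening': np.float64(0.0425)}
```

View pics/wrist_13.png

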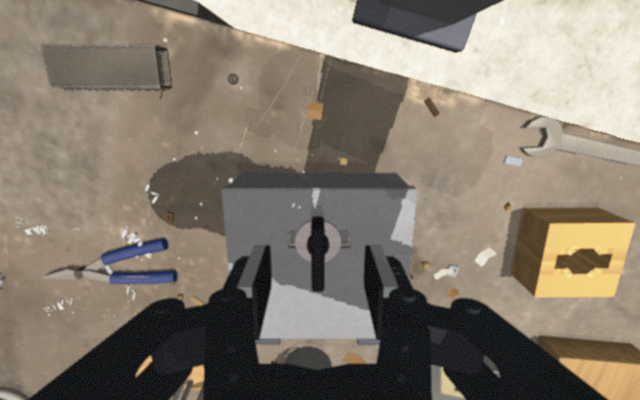

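View pics/c13.png

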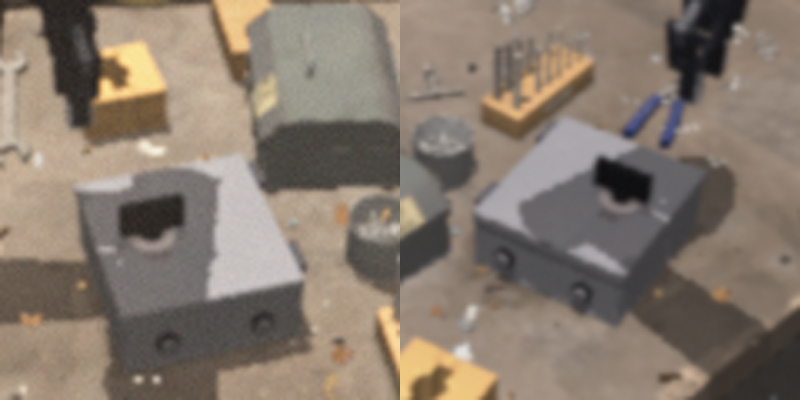

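```bash
python3 - <<'E'
from h import *
a=cv2.imread('pics/wrist_13.png')[190:320,250:380]; cv2.imwrite('pics/w13z.png',cv2.resize(a,None,fx=4.4,fy=4.4,interpolation=cv2.INTER_CUBIC))
l=onz('wrist_13',(318,217),.121);r=onz('wrist_13',(317.5,291),.121); print(l,r,(l+r)/2,np.linalg.norm(l-r),np.degrees(np.arctan2((r-l)[1],(r-l)[0])))
E
```

```text
[ 0.4852191  -0.20427796  0.121     ] [ 0.55346662 -0.18694703  0.121     ] [ 0.51934286 -0.1956125   0.121     ] 0.07041367387683627 14.24864127043757
```

View pics/w13z.png

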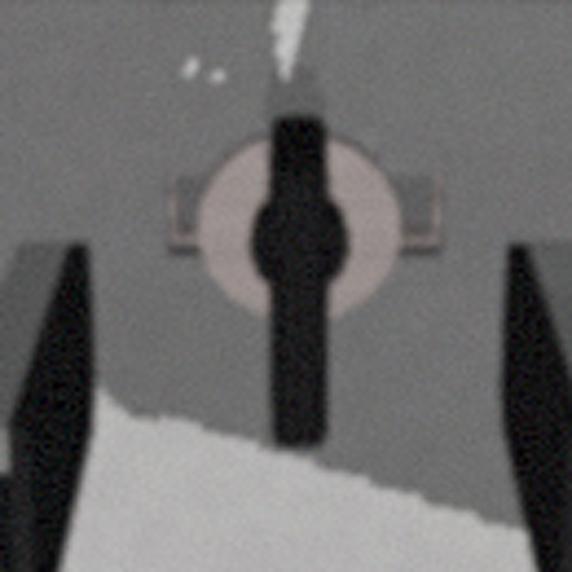

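```bash
python3 -c "
from workcell import arm
print(arm.close_job(), arm.sense()['time_s'])"
```

```text
the job is handed in; nothing more can be done
the job is handed in; nothing more can be done
```

The cover is shut and locked with the fastener, the gripper has let go, and the job was handed in at about 12.8 s on the robot's clock.

- **Cover:** I pushed it down with closed fingertips until it stopped at z = 0.076 m. The contact force peaked at about 17 N.
- **Fastener:** I lifted it out of the block and lined its cross-bar up with the keyhole. It went in without any sideways catch and seated with the tool at z = 0.0875 m, against 0.0876 m expected, with about 5–6 N of contact. Then I turned it a quarter turn and released it.
- **Last checks:** The final pictures show the cover flat, the collar resting centred on it, and the wing square across the keyhole's arms (wing at 14.2°, box at 14.3°). The arm was clear with no contact force. The bystanders I could see in the pictures were where they had been; I only checked that by eye.
- **Disagreement:** In the last wrist picture the wing measured 70 mm instead of 62 mm. I put this down to the camera seeing part of the wing's end face, because an earlier slanted view read 67 mm for the same reason.

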